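Mesh the low gear of a bench spindle sander

TASK

Put the spindle sander in low gear: ease the gear knob down until the teeth touch, rock the spindle by its crank until you feel the teeth drop in, then press the knob fully home and let go. Do it by feel and never force the teeth, and leave the other things on the bench and on the machine where they are.

Things in the scene. Friction and masses are not known exactly. Their poses are not given: they have to be found in the camera images.
- sander: bench spindle sander bolted to the bench, drum and guard off: green housing with aluminium top plate, 220 (x) x 340 (y) mm, top plate 130 mm above the bench. Origin on the bench under its centre. In its frame the vertical spindle axis stands at (0, +75) mm and the vertical gear knob axis at (0, -95) mm.
- gear_knob (a joint): gear knob's travel, straight down: 0 = up, 0.020 m = fully home, its underside on the boss. It stays where it is left (it holds by friction) and moves the sliding gear through a fork with a take-up spring. At about 7 mm the teeth meet tip to tip; the spring gives for 5 mm more; at 12 mm all is nearly solid. Only once meshed does it go on to 20 mm. Starts at 0 to 2 mm.
- knob_top (a point): centre of the top of the gear knob: black mushroom knob 42 mm across, 26 mm tall, over a grey boss of 38 mm diameter with its top 210 mm above the bench. The point is 256 mm above the bench at travel 0, 236 mm when home. Pushing it takes about 4 N when free or meshed and 9 to 12 N in the spring's range; past that, any more push goes onto the tooth tips.
- spindle (a joint): turn of spindle and crank (rad, positive counter-clockwise from above); at 0 the crank arm points along the sander's -x. No stops; 1 to 2 N at the crank grip, 4 to 6 N while the tips rub. Once the teeth mesh, the braked gear train holds it apart from 8 degrees of play: the crank suddenly stops against the hand, and only some 45 N would force it on.
- spindle_axis (a point): point on the spindle axis, on top of the crank's hub (17 mm radius), 234 mm above the bench. Lower down the spindle has a ring of 6 upward teeth (tips 168 mm above the bench, 14 mm tall). At the start the teeth always stand tip to tip: the crank has to turn 3 to 57 degrees, how far is not known, to reach one of the meshing windows, 8 degrees wide and 60 degrees apart.
- grip_mid (a point): middle of the crank grip: upright wooden cylinder, 26 mm in diameter, 55 mm tall, spinning freely on its pin 75 mm from the spindle axis. It spans 230 to 285 mm above the bench; this point is at 260 mm. The steel crank arm, 20 mm wide, lies just below it (top 229 mm above the bench). Nothing on the machine is taller.
- gear_face (a point): centre of the upper face of the sliding gear: dark steel ring round the spindle, 96 mm in diameter, 12 mm thick. 201 mm above the bench at knob travel 0, 194 mm when its teeth rest on the spindle's; when they drop in, the take-up spring moves it down to 201 mm less the knob's travel (about 190 mm if the knob was left at 11 mm); 181 mm when home. So it is 55 mm below knob_top, less the take-up.
- fork: shift fork of flat steel from the knob's stem to the sliding gear, which it carries (6 teeth of 14 mm on the gear's underside; the gear's own angle cannot be read). Origin on the knob axis, 6 mm below gear_face. The teeth chip under more than 27 N tip to tip (a push of about 25 N on the knob) or 60 N on the flanks (about 28 N at the crank grip once meshed).
- sleeve: bystander: cardboard sanding sleeve, tube 40 mm in diameter, 60 mm tall, standing on the sander's top plate behind the fork. Origin at the centre of its underside.
- collar: bystander: steel clamp collar, 32 mm in diameter, 14 mm high, on the sander's top plate on the side of the robot. Origin at the centre of its underside.
- branch: bystander: branch with bark, 44 mm in diameter, 200 mm long, lying along its x on the bench. Origin below its middle.
- offcut: bystander: pale wood offcut 140 x 50 x 28 mm on the bench. Origin at the centre of its underside.
- glue: bystander: glue bottle 56 mm in diameter, 150 mm tall, standing on the bench. Origin at the centre of its underside.
- screwdriver: bystander: screwdriver lying on the bench beside the sander. Origin under its middle.
- sanding_block: bystander: cork sanding block 110 x 60 x 35 mm on the bench. Origin at the centre of its underside.

How it is judged (in metres and radians):
At the end, for the whole second after the job is handed in: The gear knob is fully home (at least 18.2 of its 20 mm down), the sliding gear down in mesh (upper face less than 184.5 mm above the sander's foot), the spindle at rest (value of joint gear_knob above 0.0182 m and z of gear_face in the frame of sander below 0.1845 m and not (velocity of joint spindle above 0.1 rad/s) and velocity of joint spindle above -0.1 rad/s); the robot touches nothing.
It fails at once if the tooth tips are forced: more than 27 N on the sliding gear while it stands tip to tip with the take-up used up (gear face less than 51.5 mm below the knob's top) (contact force between fork and anything else above 27 N and z of gear_face in the frame of knob_top above -0.0515 m).
It fails at once if the teeth are forced: more than 60 N bears on the fork's sliding gear (contact force between fork and anything else above 60 N).
It fails at once if a bystander is disturbed: moved more than 20 mm (distance of any of sleeve, collar, branch, offcut, glue, screwdriver, sanding_block from where it was at the start of the episode above 0.02 m).
It also fails if it takes over 48 s, if anything falls off the work surface, if the arm or the gripper's body presses on something with over 40 N, if the wrist force passes 120 N, or if a joint passes its speed limit or range.

ROBOT

A 7-joint arm with a two-finger parallel gripper is mounted at the origin on the work surface. World frame = base frame: x ahead of the robot, y to its left, z up, the work surface at z = 0. Lengths are in mm, angles in rad, forces in N, time in s.
With the tool pointing down it reaches from about 425 to 925 mm from the base axis. Payload 6.8 kg.
Tool frame: the origin (TCP) lies where the fingers leave the gripper's body, on its centre line; the fingertips stand 73 mm ahead of it and the grasp point (between the pads) lies ahead of it (ctrl.grip_point_offset is the z of the grasp point in the tool frame, in mm); z points along the fingers, y is the line along which they close (so a half turn about z gives the same grasp; the last joint's range is limited). The gripper opens to 85 mm and grips with 20 to 120 N. Pads are 22 mm wide; open, the fingers measure 114 mm over their backs; the gripper's body (76 mm by 85 mm) begins 54 mm behind the grasp point. The pads swing forward as they close: fully open they stand 13 mm farther back than shut.
Start: joints at [-1.301, 0.477, 0.022, 1.555, -0.011, 1.109, -0.083], TCP at [248.99, 627.415, 303.908] pointing down, gripper open.
Joint ranges: [-2.96, 2.96], [-0.34, 2.1], [-1.41, 1.46], [0.24, 2.44], [-1.37, 4.51], [0.17, 1.92], [-2.96, 2.96]. Speed limits (rad/s): [2.39, 2.39, 3.14, 3.14, 3.14, 3.14, 3.14].

INTERFACE

Orientations are given as a unit quaternion [w, x, y, z].
In Python, from station import sense, camera, workorder, finder, ctrl gives the robot as it stands.
- The arm moves only by the shell command python3 -m crank 'ROWS' [FORCE]. ROWS is a JSON object of lists of equal length, an entry for each row: "offset": the shift along the tool's x, y, z as a fraction of full scale, a list of three; "spin": the turn about the tool's z as a fraction of full scale; "claw": the gripper's target within -1 to 1 (fully open at 1, half-way at 0, shut at -1). In form: {"offset": [[x, y, z], ...], "spin": [spin, ...], "claw": [claw, ...]}. A call has exactly 5 rows; each row shifts and turns the commanded pose from where the row before left it, along the tool's axes as they then stand; what a row does not reach is not made up. Full scale, the value 1, is 0.8 m for a shift and 90 degrees for a turn. A row lasts 1/8 s, in which the tool goes at most 62.5 mm and 10.7 degrees, less where a joint would pass 70% of its speed; a pose out of reach is approached as far as the arm can. A call with a number of a shift or a turn outside -1 to 1 is refused whole. A call with a gripper value outside its range is refused whole. The fingers move at their own pace and stop on an object; FORCE is the grip in N (left out, the last holds). Time passes only in rows, so rows that do not move let the fingers close, or fill a call up. It gives the time, the measured TCP pose, the force, the opening and the grip force at its end, in the units of the state.
- sense(): the state, without advancing time (a new reading comes with each control period).
- camera(name): name is "scene" or "top" or "wrist"; returns a dict with "frame" (384x512x3 uint8, blue, green, red), "range_z" (384x512 float32, mm along the optical axis (not along the pixel's ray), 0 where there is no reading), "intrinsics" (3x3 intrinsics, pixels), "rvec" (rotation vector, rad) and "tvec" (3), from world to camera coordinates, as OpenCV has them. Camera axes: x right, y down, z forward; pixel columns grow to the right and rows downward; lengths in mm; the calibration is good to about 2 mm. A picture is of the moment at which its call begins.
- workorder.sign_off(): hands the job in; it is judged then, once.
Trained networks look in a picture, given as the dict that the camera call returned (one of the last four; its "shot" number tells which), for a name from the list of things; names that differ only in an ending like _2 or _b are one class to them, and where a whole thing is asked for, a point or a joint stands for the part that bears it (a point fixed in the world has none). Each returns a list of dicts, best first, with "p" (0 to 1); they miss things now and then, are a little off and sometimes report something else, mostly with a low value. They report only what shows in the picture. A call takes as long as a camera call.
- finder.recognise(picture, thing): "extent" ([left, top, right, bottom] in pixels, round what is visible of it).
- finder.regions_of(picture, thing): "region" (384x512 bool, what is visible of it) and "extent" ([left, top, right, bottom] in pixels, round what is visible of it).
- finder.pinpoint(picture, thing): "point" ([column, row] in pixels: a listed point, or the origin of a listed thing).
The state is a dict: "time": time; "q": joint angles; "dq": joint speeds; "effort": joint torques, N m; "ee_pos": TCP position; "eef_rot": TCP orientation; "force": force on the tool from outside, world axes, zero at the start; "moment": the same for the moment, N m; "width": finger opening in mm; "finger_force": force on a finger pad.
Only numpy, scipy, OpenCV 4.12 (cv2) and the standard library are available. Lean on these libraries where they do the work, as an engineer would, in place of code of your own. Each camera call takes 0.05 s, during which the arm holds its last target. There are 200 camera calls.

## Working session

There is one attempt and no reset: what is moved stays moved. The work goes in short steps, Python scripts to look and compute and a shell command to move; the robot and the scene stay as the last step left them, time stands still between calls to the robot, and variables do not carry over. Pictures are saved under pics/ and viewed, at most 10 in all, crops included, and the job is handed in when it is done.

```bash
ls; mkdir -p pics; cat > h.py <<'E'
import numpy as np,cv2
from station import sense,camera,workorder,finder,ctrl
def ray(c,uv):
    R=cv2.Rodrigues(np.array(c["rvec"],float))[0];t=np.array(c["tvec"],float).ravel()
    d=R.T@np.linalg.inv(np.array(c["intrinsics"]))@np.array([uv[0],uv[1],1.0]);o=-R.T@t
    return o,d
def atz(c,uv,z):
    o,d=ray(c,uv);return o+d*(z-o[2])/d[2]
def atdepth(c,uv):
    u,v=int(round(uv[0])),int(round(uv[1]));w=c["range_z"][max(v-1,0):v+2,max(u-1,0):u+2];w=w[w>0]
    o,d=ray(c,uv);return o+d*(np.median(w) if len(w) else 0)
E
python3 - <<'E'
from h import *
np.set_printoptions(precision=1,suppress=True)
s=sense();print(s,ctrl.grip_point_offset)
Z=dict(knob_top=255,spindle_axis=234,grip_mid=260,gear_face=200,sander=0,collar=130,sleeve=130,glue=0)
for n in("scene","top"):
    c=camera(n);cv2.imwrite(f"pics/{n}0.png",c["frame"])
    for k,z in Z.items():
        for r in finder.pinpoint(c,k)[:1]:
            print(n,k,round(r["p"],2),np.array(r["point"]),atz(c,r["point"],z),atdepth(c,r["point"]))
E
```

```text
pics
{'time': 0.0, 'q': array([-1.3,  0.5,  0. ,  1.6, -0. ,  1.1, -0.1]), 'dq': array([ 0.,  0., -0., -0.,  0., -0.,  0.]), 'effort': array([ -0. , -59.6,   1.6, -28.1,   0. ,   0. ,   0. ]), 'ee_pos': array([248.8, 627. , 302.9]), 'eef_rot': array([-0. ,  0.2,  1. , -0. ]), 'force': array([ 0.5, -0.7,  0.7]), 'moment': array([-0., -0.,  0.]), 'finger_force': 0.0, 'width': 85.37442866565698} 53.900000000000006
scene knob_top 0.87 [223.6 187. ] [ 592.8 -107.3  255. ] [ 593.2 -107.3  255.7]
scene spindle_axis 0.79 [281.  171.5] [541.3  55.6 234. ] [542.4  55.3 235.6]
scene grip_mid 0.71 [266.9 144.3] [460.9  23.6 260. ] [246.9  56.9  -1.2]
scene gear_face 0.66 [281.  181.8] [553.6  56.3 200. ] [556.8  55.5 204.8]
scene sander 0.87 [255.  220.2] [566.7 -18.6   0. ] [634.7 -26.  130.5]
scene sleeve 0.52 [242.6 227.3] [654.1 -63.7 130. ] [670.9 -64.2 163.5]
scene glue 0.58 [129.8 200.3] [ 452.4 -437.4    0. ] [ 473.1 -426.4   32.9]
top knob_top 0.64 [299.4 170.7] [ 580.1 -105.2  255. ] [ 580.  -105.1  255.4]
top spindle_axis 0.79 [239.4 183.5] [550.2  60.7 234. ] [550.2  60.7 234.1]
top grip_mid 0.63 [248.5 210.1] [473.4  35.5 260. ] [471.2  34.8 284.1]
top gear_face 0.77 [243.5 187. ] [545.3  50.7 200. ] [540.1  49.4 234.5]
top sander 0.58 [356.7 194.6] [ 543.7 -322.5    0. ] [ 541.2 -317.6   20.1]
top collar 0.73 [394.5 168.4] [ 606.9 -411.2  130. ] [ 626.3 -446.3   28.7]
top sleeve 0.53 [283.9 154. ] [656.7 -71.8 130. ] [656.9 -71.8 129.2]
top glue 0.68 [395.2 221.2] [ 452.2 -447.2    0. ] [ 446.8 -414.6   95.8]
```

```bash
python3 - <<'E'
import cv2,numpy as np
a=cv2.imread("pics/scene0.png")[110:290,150:370];b=cv2.imread("pics/top0.png")[110:270,190:420]
f=lambda i:cv2.resize(i,(400,300*1),interpolation=cv2.INTER_CUBIC)
cv2.imwrite("pics/c.png",np.vstack([cv2.resize(a,(366,300)),cv2.resize(b[:, :195],(366,300))]))
E
```

```text
(no output)
```

View pics/c.png

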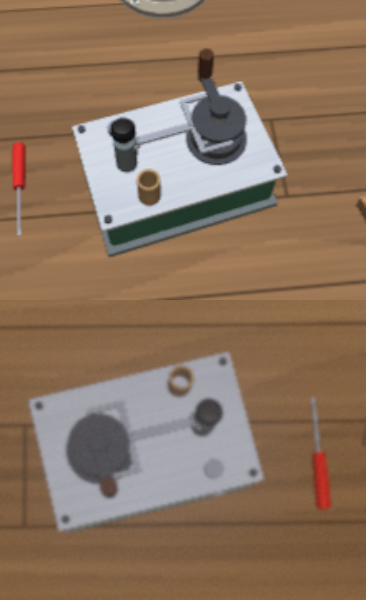

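```bash
python3 - <<'E'
from h import *
np.set_printoptions(precision=1,suppress=True)
# geometric: knob top disc (z~255), grip top (z=285), hub top from top-camera depth cloud
c=camera("top")
R=cv2.Rodrigues(np.array(c["rvec"],float))[0];t=np.array(c["tvec"]).ravel()
v,u=np.mgrid[:384,:512];z=c["range_z"]
P=((np.stack([u,v,np.ones_like(u)],-1)@np.linalg.inv(c["intrinsics"]).T)*z[...,None]-t)@R
def st(n,m):
    q=P[m];print(n,len(q),q.mean(0),(q.min(0)+q.max(0))/2,np.ptp(q,axis=0))
X,Y,H=P[...,0],P[...,1],P[...,2];ok=z>0
st("knob",ok&(abs(H-255)<6)&(np.hypot(X-580,Y+105)<40))
st("grip",ok&(abs(H-284)<5)&(np.hypot(X-472,Y-35)<35))
st("hub/arm",ok&(abs(H-234)<2.6)&(np.hypot(X-550,Y-58)<25))
m=ok&(abs(H-130)<3)&(abs(X-560)<250)&(abs(Y)<300)
print(cv2.minAreaRect(P[m][:,:2].astype(np.float32)))
s=sense();print(s["eef_rot"],s["q"])
E
```

```text
knob 145 [ 585.1 -110.   253.9] [ 586.  -108.9  255. ] [39.4 35.8 11.9]
grip 72 [474.1  37.7 284.9] [474.2  37.4 284.2] [21.4 23.7  9.5]
hub/arm 92 [547.2  54.5 233.9] [546.1  54.9 234.1] [34.2 30.7  5. ]
((564.3502197265625, -18.815460205078125), (219.64157104492188, 339.75341796875), 12.98142147064209)
[-0.   0.2  1.   0. ] [-1.3  0.5  0.   1.6 -0.   1.1 -0.1]
```

The picture shows the sander turned about 13°, with the knob at the right of the machine and the crank pointing at the robot. The collar sits near the knob on the robot side and the sleeve behind the fork. The fits agree: spindle (547.5, 54.3), knob (586, -111), grip radius 75 mm.

```bash
cat >> h.py <<'E'
from scipy.spatial.transform import Rotation as Ro
def RT():
    w,x,y,z=sense()["eef_rot"];return Ro.from_quat([x,y,z,w]).as_matrix()
def off(target):
    "world TCP target -> tool-frame offset in full scale units"
    return RT().T@(np.array(target)-sense()["ee_pos"])/800
E
python3 - <<'E'
from h import *
np.set_printoptions(precision=4,suppress=True)
print(RT());print(off([586,-111,385]))
E
```

```text
[[-0.9295  0.3689  0.    ]
 [ 0.3689  0.9295  0.0001]
 [ 0.      0.0001 -1.    ]]
[-0.732  -0.7025 -0.1014]
```

```bash
python3 -m crank '{"offset":[[0,0,-0.06],[0,0,-0.04],[-0.04,-0.038,0],[-0.05,-0.048,0],[-0.05,-0.048,0]],"spin":[0,0,0,0,0],"claw":[-1,-1,-1,-1,-1]}' 20
python3 -m crank '{"offset":[[-0.05,-0.048,0],[-0.05,-0.048,0],[-0.05,-0.048,0],[-0.05,-0.048,0],[-0.05,-0.048,0]],"spin":[0,0,0,0,0],"claw":[-1,-1,-1,-1,-1]}'
python3 - <<'E'
from h import *
np.set_printoptions(precision=4,suppress=True)
print(RT()[:2,:2]);print(off([586,-111,385]))
E
```

```text
time: 1.58
ee_pos: [314.2, 484.9, 384.0]
eef_rot: [0.0, 0.188, 0.982, 0.0]
force: [1.4, 0.8, 0.4]
width: -0.0
finger_force: 0.0
time: 2.2
ee_pos: [429.1, 232.4, 384.2]
eef_rot: [0.0, 0.188, 0.982, 0.0]
force: [0.8, 0.8, 1.0]
width: 0.0
finger_force: 0.0
[[-0.9295  0.3689]
 [ 0.3689  0.9295]]
[-0.3406 -0.3267 -0.0011]
```

```bash
python3 -m crank '{"offset":[[-0.05,-0.048,0],[-0.05,-0.048,0],[-0.05,-0.048,0],[-0.05,-0.048,0],[-0.05,-0.048,0]],"spin":[0,0,0,0,0],"claw":[-1,-1,-1,-1,-1]}'
python3 - <<'E'
from h import *
np.set_printoptions(precision=4,suppress=True)
print(off([586,-111,385]))
E
```

```text
time: 2.82
ee_pos: [544.2, -19.6, 384.2]
eef_rot: [0.0, 0.188, 0.982, 0.0]
force: [0.2, 0.4, -0.1]
width: -0.0
finger_force: 0.0
[-0.0907 -0.087  -0.001 ]
```

```bash
python3 -m crank '{"offset":[[-0.05,-0.048,0],[-0.035,-0.034,0],[0,0,0.02],[0,0,0.02],[0,0,0.014]],"spin":[0,0,0,0,0],"claw":[-1,-1,-1,-1,-1]}'
python3 - <<'E'
from h import *
np.set_printoptions(precision=4,suppress=True)
print(off([586,-111,385]),sense()["force"])
c=camera("scene");cv2.imwrite("pics/s1.png",cv2.resize(c["frame"][100:260,140:340],(800,600)[:2]))
for r in finder.pinpoint(c,"knob_top")[:1]: print(r["p"],atz(c,r["point"],255))
E
```

```text
time: 3.45
ee_pos: [582.1, -102.3, 339.1]
eef_rot: [-0.001, 0.187, 0.982, 0.0]
force: [-0.2, 0.8, -0.7]
width: 0.3
finger_force: 0.0
[-0.0084 -0.0083 -0.0573] [-0.1735  0.7503 -0.6558]
0.63 [ 590.636  -106.3891  255.    ]
```

View pics/s1.png

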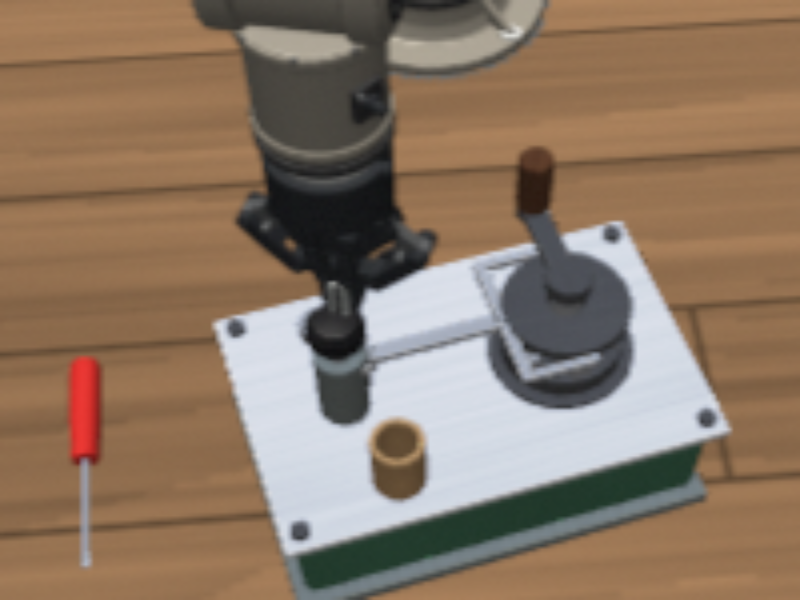

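The closed fingertips stand just above the knob (about 335, 310 in the crop). I'll centre and approach.

```bash
python3 -m crank '{"offset":[[-0.008,-0.006,0],[0,0,0.004],[0,0,0.004],[0,0,0.002],[0,0,0.002]],"spin":[0,0,0,0,0],"claw":[-1,-1,-1,-1,-1]}'
```

```text
time: 4.18
ee_pos: [586.8, -110.8, 331.0]
eef_rot: [-0.0, 0.188, 0.982, 0.0]
force: [-0.4, -0.8, -0.1]
width: 0.2
finger_force: 0.0
```

```bash
python3 -m crank '{"offset":[[0,0,0.00125],[0,0,0.00125],[0,0,0.00125],[0,0,0.00125],[0,0,0]],"spin":[0,0,0,0,0],"claw":[-1,-1,-1,-1,-1]}'
```

```text
time: 4.8
ee_pos: [586.9, -110.9, 327.3]
eef_rot: [0.0, 0.188, 0.982, 0.0]
force: [-1.0, 0.3, 3.4]
width: -0.2
finger_force: 1.4
```

```bash
python3 -m crank '{"offset":[[0,0,0.00125],[0,0,0.00125],[0,0,0.00125],[0,0,0],[0,0,0]],"spin":[0,0,0,0,0],"claw":[-1,-1,-1,-1,-1]}'
```

```text
time: 5.42
ee_pos: [586.9, -110.9, 323.9]
eef_rot: [-0.0, 0.188, 0.982, -0.0]
force: [-0.4, 0.1, 1.7]
width: -0.2
finger_force: 0.9
```

```bash
python3 -m crank '{"offset":[[0,0,0.00125],[0,0,0.00125],[0,0,0.00125],[0,0,0],[0,0,0]],"spin":[0,0,0,0,0],"claw":[-1,-1,-1,-1,-1]}'
```

```text
time: 6.05
ee_pos: [586.9, -111.0, 321.4]
eef_rot: [0.0, 0.188, 0.982, 0.0]
force: [-0.4, 0.3, 4.7]
width: -0.0
finger_force: 2.6
```

```bash
python3 -m crank '{"offset":[[0,0,0.00125],[0,0,0.0006],[0,0,0],[0,0,0],[0,0,0]],"spin":[0,0,0,0,0],"claw":[-1,-1,-1,-1,-1]}'
```

```text
time: 6.68
ee_pos: [587.0, -111.1, 320.5]
eef_rot: [0.0, 0.188, 0.982, 0.0]
force: [-3.3, 0.4, 8.0]
width: 0.2
finger_force: 4.5
```

```bash
python3 -m crank '{"offset":[[0,0,0.001],[0,0,0.0006],[0,0,0],[0,0,0],[0,0,0]],"spin":[0,0,0,0,0],"claw":[-1,-1,-1,-1,-1]}'
```

```text
time: 7.3
ee_pos: [587.0, -111.2, 319.3]
eef_rot: [0.0, 0.188, 0.982, 0.0]
force: [-2.5, 0.6, 9.7]
width: -0.2
finger_force: 4.8
```

```bash
python3 -m crank '{"offset":[[0,0,0.001],[0,0,0.0006],[0,0,0],[0,0,0],[0,0,0]],"spin":[0,0,0,0,0],"claw":[-1,-1,-1,-1,-1]}'
```

```text
time: 7.92
ee_pos: [587.0, -111.1, 318.1]
eef_rot: [0.0, 0.188, 0.982, 0.0]
force: [-4.2, -0.3, 9.8]
width: -0.0
finger_force: 5.0
```

```bash
python3 -m crank '{"offset":[[0,0,-0.05],[0,0,-0.03],[0.06,0.036,0],[0.06,0.036,0],[0.06,0.036,0]],"spin":[0,0,0,0,0],"claw":[-1,-1,1,1,1]}'
python3 -m crank '{"offset":[[0.02,0.0124,0],[0,0,0],[0,0,0],[0,0,0],[0,0,0]],"spin":[0,0,0,0,0],"claw":[1,1,1,1,1]}'
python3 - <<'E'
from h import *
np.set_printoptions(precision=4,suppress=True)
print(off([474.1,37.5,315]))
c=camera("scene")
for k,z in dict(knob_top=245,grip_mid=260,gear_face=194).items():
    for r in finder.pinpoint(c,k)[:1]: print(k,r["p"],atz(c,r["point"],z),atdepth(c,r["point"]))
cv2.imwrite("pics/s2.png",cv2.resize(c["frame"][80:240,170:370],(800,600)))
E
```

```text
time: 8.55
ee_pos: [483.5, 23.8, 380.5]
eef_rot: [-0.0, 0.188, 0.982, -0.0]
force: [1.0, 1.1, -0.7]
width: 54.3
finger_force: 0.0
time: 9.18
ee_pos: [474.1, 36.9, 380.9]
eef_rot: [-0.0, 0.189, 0.982, -0.0]
force: [0.0, 0.1, -0.6]
width: 85.5
finger_force: 0.0
[0.0002 0.0008 0.0824]
knob_top 0.94 [ 585.8059 -101.9383  245.    ] [ 586.6851 -101.9015  246.3471]
grip_mid 0.41 [471.8839  35.0107 260.    ] [482.3324  33.1747 272.9682]
gear_face 0.82 [539.0575  56.2924 194.    ] [561.2263  51.1412 227.1845]
```

View pics/s2.png

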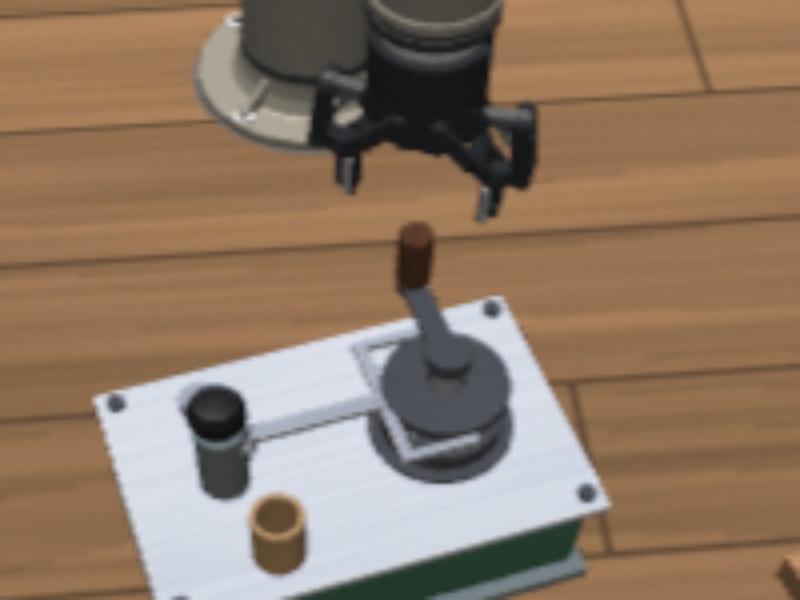

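The open fingers (345, 175 and 487, 205) straddle the grip (415, 255). I'll lower and grasp.

```bash
python3 -m crank '{"offset":[[0,0,0.04],[0,0,0.025],[0,0,0.014],[0,0,0],[0,0,0]],"spin":[0,0,0,0,0],"claw":[1,1,1,1,-1]}' 30
python3 -m crank '{"offset":[[0,0,0],[0,0,0],[0,0,0],[0,0,0],[0,0,0]],"spin":[0,0,0,0,0],"claw":[-1,-1,-1,-1,-1]}' 30
python3 - <<'E'
from h import *
np.set_printoptions(precision=5,suppress=True)
s=sense();p=s["ee_pos"];C=np.array([547.5,54.3]);r=p[:2]-C
print(p,s["force"],np.hypot(*r),np.degrees(np.arctan2(r[1],r[0])))
a0=np.arctan2(r[1],r[0]);R=RT()
for d in range(0,72,4):
    f=lambda a:C+75*np.array([np.cos(a),np.sin(a)])
    a=a0-np.radians(d);dl=f(a-np.radians(4))-f(a);print(d,R[:2,:2].T@dl/800)
E
```

```text
time: 10.0
ee_pos: [474.2, 37.7, 318.6]
eef_rot: [0.001, 0.188, 0.982, 0.0]
force: [0.2, -0.3, 0.2]
width: 69.7
finger_force: 0.0
time: 10.62
ee_pos: [474.1, 37.8, 318.4]
eef_rot: [0.001, 0.188, 0.982, 0.0]
force: [-0.9, 0.4, 6.5]
width: 25.4
finger_force: 30.0
[474.08248  37.80021 318.38763] [-0.88383  0.40659  6.516  ] 75.24875548955252 -167.3338412613147
0 [0.0035  0.00553]
4 [0.0031  0.00576]
8 [0.00269 0.00596]
12 [0.00227 0.00614]
16 [0.00184 0.00628]
20 [0.00139 0.00639]
24 [0.00095 0.00648]
28 [0.00049 0.00653]
32 [0.00003 0.00654]
36 [-0.00042  0.00653]
40 [-0.00088  0.00648]
44 [-0.00133  0.00641]
48 [-0.00177  0.0063 ]
52 [-0.00221  0.00616]
56 [-0.00263  0.00599]
60 [-0.00304  0.00579]
64 [-0.00344  0.00557]
68 [-0.00382  0.00531]
```

```bash
cat > rep.py <<'E'
from h import *
s=sense();r=s["ee_pos"][:2]-np.array([547.5,54.3]);n=r/np.hypot(*r);t=np.array([n[1],-n[0]])
print("turn %.1f rad %.1f Ft %.1f Fr %.1f Fz %.1f"%((-167.33-np.degrees(np.arctan2(r[1],r[0])))%360,np.hypot(*r),s["force"][:2]@t,s["force"][:2]@n,s["force"][2]),s["time"])
E
python3 -m crank '{"offset":[[0.0009,0.0014,0],[0.0009,0.0014,0],[0.0009,0.0014,0],[0.0009,0.0014,0],[0,0,0]],"spin":[0,0,0,0,0],"claw":[-1,-1,-1,-1,-1]}'>/dev/null;python3 rep.py
```

```text
turn 3.4 rad 75.3 Ft -2.3 Fr -0.0 Fz 5.1 11.25
```

```bash
python3 -m crank '{"offset":[[0.0008,0.0014,0],[0.0008,0.0014,0],[0.0008,0.0015,0],[0.0007,0.0015,0],[0,0,0]],"spin":[0,0,0,0,0],"claw":[-1,-1,-1,-1,-1]}'>/dev/null;python3 rep.py
```

```text
turn 7.4 rad 75.3 Ft -2.1 Fr 0.8 Fz 6.7 11.875
```

```bash
python3 -m crank '{"offset":[[0.0007,0.0015,0],[0.0007,0.0015,0],[0.0007,0.0015,0],[0.0006,0.0015,0],[0.0006,0.0015,0]],"spin":[0,0,0,0,0],"claw":[-1,-1,-1,-1,-1]}'>/dev/null;python3 rep.py
```

```text
turn 12.2 rad 75.4 Ft -2.9 Fr 1.3 Fz 7.0 12.5
```

```bash
python3 -m crank '{"offset":[[0.0006,0.0015,0],[0.0005,0.0016,0],[0.0005,0.0016,0],[0.0005,0.0016,0],[0.0004,0.0016,0]],"spin":[0,0,0,0,0],"claw":[-1,-1,-1,-1,-1]}'>/dev/null;python3 rep.py
```

```text
turn 17.4 rad 75.4 Ft -2.9 Fr 2.1 Fz 7.8 13.125
```

```bash
python3 -m crank '{"offset":[[0.0004,0.0016,0],[0.0003,0.0016,0],[0.0003,0.0016,0],[0.0003,0.0016,0],[0.0002,0.0016,0]],"spin":[0,0,0,0,0],"claw":[-1,-1,-1,-1,-1]}'>/dev/null;python3 rep.py
```

```text
turn 22.4 rad 75.4 Ft -3.5 Fr 2.9 Fz 10.1 13.75
```

```bash
python3 -m crank '{"offset":[[0.0002,0.0016,0],[0.0002,0.0016,0],[0.0001,0.0016,0],[0.0001,0.0016,0],[0,0.0016,0]],"spin":[0,0,0,0,0],"claw":[-1,-1,-1,-1,-1]}'>/dev/null;python3 rep.py
```

```text
turn 27.3 rad 75.3 Ft -2.7 Fr 5.8 Fz 12.4 14.375
```

```bash
python3 -m crank '{"offset":[[0.0006,0.0015,-0.0005],[0.0006,0.0015,-0.0005],[0,0.0016,0],[-0.0001,0.0016,0],[-0.0001,0.0016,0]],"spin":[0,0,0,0,0],"claw":[-1,-1,-1,-1,-1]}';python3 rep.py
```

```text
time: 15.0
ee_pos: [476.6, 80.2, 318.4]
eef_rot: [-0.001, 0.188, 0.982, -0.0]
force: [-3.8, 0.7, 3.3]
width: 24.9
finger_force: 29.8
turn 32.8 rad 75.5 Ft -0.7 Fr 3.8 Fz 3.3 15.0
```

```bash
python3 -m crank '{"offset":[[0,0.0010,0],[0,0.0010,0],[-0.0001,0.001,0],[-0.0001,0.001,0],[-0.0001,0.001,0]],"spin":[0,0,0,0,0],"claw":[-1,-1,-1,-1,-1]}';python3 rep.py
```

```text
time: 15.62
ee_pos: [478.1, 83.9, 318.5]
eef_rot: [-0.001, 0.188, 0.982, 0.0]
force: [-7.0, 2.0, 4.0]
width: 25.1
finger_force: 29.9
turn 35.8 rad 75.4 Ft -0.9 Fr 7.2 Fz 4.0 15.625
```

```bash
python3 -m crank '{"offset":[[0.0007,0.0010,0],[0.0007,0.0010,0],[-0.0001,0.001,0],[-0.0001,0.001,0],[-0.0001,0.001,0]],"spin":[0,0,0,0,0],"claw":[-1,-1,-1,-1,-1]}';python3 rep.py
```

```text
time: 16.25
ee_pos: [479.4, 87.4, 318.5]
eef_rot: [0.0, 0.188, 0.982, -0.0]
force: [-2.1, -0.4, -3.0]
width: 25.3
finger_force: 29.6
turn 38.6 rad 75.7 Ft -1.2 Fr 1.7 Fz -3.0 16.25
```

```bash
python3 -m crank '{"offset":[[-0.0001,0.0010,0],[-0.0001,0.0010,0],[-0.0001,0.001,0],[-0.0002,0.001,0],[-0.0002,0.001,0]],"spin":[0,0,0,0,0],"claw":[-1,-1,-1,-1,-1]}';python3 rep.py;cat > gear.py <<'E'
from h import *
c=camera("scene")
R=cv2.Rodrigues(np.array(c["rvec"],float))[0];t=np.array(c["tvec"]).ravel()
v,u=np.mgrid[:384,:512];z=c["range_z"]
P=((np.stack([u,v,np.ones_like(u)],-1)@np.linalg.inv(c["intrinsics"]).T)*z[...,None]-t)@R
d=np.hypot(P[...,0]-547.5,P[...,1]-54.3)
m=(z>0)&(d>24)&(d<42)&(P[...,0]>550)&(P[...,2]>175)&(P[...,2]<207)
h=P[m][:,2];print("gear h",len(h),np.median(h),np.percentile(h,[10,90]))
k=(z>0)&(np.hypot(P[...,0]-586,P[...,1]+110)<14)&(P[...,2]>225)
print("knob",np.median(P[k][:,2]),k.sum())
E
python3 gear.py
```

```text
time: 16.88
ee_pos: [480.7, 89.7, 318.4]
eef_rot: [-0.001, 0.188, 0.982, -0.001]
force: [-5.0, -5.7, 2.2]
width: 25.2
finger_force: 29.9
turn 40.6 rad 75.6 Ft -7.4 Fr 1.7 Fz 2.2 16.875
gear h 180 190.95002740766006 [189.17209732 193.14382394]
knob 244.72619481278224 74
```

The crank stopped at about 40° and the gear face dropped from 194 to about 190–191 mm, so the teeth are in. I'll back off into the play and release.

```bash
python3 -m crank '{"offset":[[0.0002,-0.0015,0],[0.0002,-0.0015,0],[0.0001,-0.0015,0],[0.0001,-0.001,0],[0,0,0]],"spin":[0,0,0,0,0],"claw":[-1,-1,-1,-1,-1]}';python3 rep.py; python3 gear.py
```

```text
time: 17.55
ee_pos: [479.4, 87.5, 318.6]
eef_rot: [0.0, 0.188, 0.982, 0.0]
force: [1.4, -0.6, -6.4]
width: 25.1
finger_force: 29.8
turn 38.7 rad 75.7 Ft 0.1 Fr -1.5 Fz -6.4 17.55
gear h 183 191.12621352110358 [189.25233275 193.142989  ]
knob 244.47839181119673 68
```

```bash
python3 -m crank '{"offset":[[0,0,0],[0,0,0],[0,0,0],[0,0,-0.03],[0,0,-0.055]],"spin":[0,0,0,0,0],"claw":[0.6,0.6,0.6,0.6,0.6]}'
python3 - <<'E'
from h import *
np.set_printoptions(precision=4,suppress=True)
print(off([586.5,-110.5,385]))
E
```

```text
time: 18.23
ee_pos: [478.6, 87.0, 386.4]
eef_rot: [-0.001, 0.188, 0.982, -0.001]
force: [0.9, 0.5, 0.4]
width: 68.6
finger_force: 0.0
[-0.2165 -0.1797  0.0017]
```

```bash
python3 -m crank '{"offset":[[-0.05,-0.042,0],[-0.055,-0.045,0],[-0.055,-0.045,0],[-0.05,-0.042,0],[-0.006,-0.005,0]],"spin":[0,0,0,0,0],"claw":[-1,-1,-1,-1,-1]}'
python3 -m crank '{"offset":[[0,0,0.03],[0,0,0.03],[0,0,0.015],[0,0,0],[0,0,0]],"spin":[0,0,0,0,0],"claw":[-1,-1,-1,-1,-1]}'
```

```text
time: 18.85
ee_pos: [587.6, -113.9, 386.7]
eef_rot: [0.0, 0.191, 0.982, -0.001]
force: [-0.6, 0.1, 0.0]
width: 0.2
finger_force: 0.0
time: 19.48
ee_pos: [587.5, -109.6, 327.7]
eef_rot: [0.001, 0.188, 0.982, 0.0]
force: [-0.2, 0.2, -0.7]
width: 0.2
finger_force: 0.0
```

```bash
python3 -m crank '{"offset":[[0,0,0.006],[0,0,0.004],[0,0,0.001],[0,0,0.001],[0,0,0.0012]],"spin":[0,0,0,0,0],"claw":[-1,-1,-1,-1,-1]}'
```

```text
time: 20.1
ee_pos: [587.2, -109.7, 316.3]
eef_rot: [0.0, 0.188, 0.982, 0.0]
force: [-0.3, 0.6, 3.4]
width: -0.1
finger_force: 1.7
```

```bash
python3 -m crank '{"offset":[[0,0,0.001],[0,0,0.001],[0,0,0],[0,0,0],[0,0,0]],"spin":[0,0,0,0,0],"claw":[-1,-1,-1,-1,-1]}'
```

```text
time: 20.72
ee_pos: [587.1, -109.7, 314.4]
eef_rot: [0.0, 0.188, 0.982, -0.0]
force: [-0.1, -0.4, 1.8]
width: 0.4
finger_force: 1.0
```

Past 12 mm with under 4 N: meshed. Now home.

```bash
python3 -m crank '{"offset":[[0,0,0.0015],[0,0,0.0015],[0,0,0.0015],[0,0,0],[0,0,0]],"spin":[0,0,0,0,0],"claw":[-1,-1,-1,-1,-1]}'
```

```text
time: 21.35
ee_pos: [587.1, -109.6, 310.8]
eef_rot: [0.0, 0.188, 0.982, -0.0]
force: [0.4, -0.7, 1.9]
width: 0.3
finger_force: 0.8
```

```bash
python3 -m crank '{"offset":[[0,0,0.001],[0,0,0.001],[0,0,0.0005],[0,0,0],[0,0,0]],"spin":[0,0,0,0,0],"claw":[-1,-1,-1,-1,-1]}'
```

```text
time: 21.98
ee_pos: [587.1, -109.7, 308.9]
eef_rot: [0.0, 0.188, 0.982, -0.0]
force: [0.1, -0.8, 2.9]
width: -0.1
finger_force: 1.3
```

```bash
python3 -m crank '{"offset":[[0,0,0.0008],[0,0,0.0005],[0,0,0],[0,0,0],[0,0,0]],"spin":[0,0,0,0,0],"claw":[-1,-1,-1,-1,-1]}'
```

```text
time: 22.6
ee_pos: [587.2, -109.7, 308.4]
eef_rot: [0.0, 0.188, 0.982, 0.0]
force: [-0.9, 0.7, 7.0]
width: 0.5
finger_force: 3.4
```

Seated: the force rises at tip height about 235.5. Retract and check.

```bash
python3 -m crank '{"offset":[[0,0,-0.03],[0,0,-0.06],[0,0,-0.03],[0,0,0],[0,0,0]],"spin":[0,0,0,0,0],"claw":[-1,-1,-1,-1,-1]}'; sed -i 's/>175/>165/' gear.py; python3 gear.py
```

```text
time: 23.22
ee_pos: [586.5, -109.5, 402.3]
eef_rot: [-0.001, 0.188, 0.982, -0.0]
force: [0.1, 0.5, -0.6]
width: 0.2
finger_force: 0.0
gear h 176 181.46172183031445 [179.33909626 183.15124945]
knob 393.94870410440654 365
```

The gear face is at 181.5 mm, its home height, and the arm is clear.

```bash
python3 -c "
from station import workorder
print(workorder.sign_off())"
```

```text
the job is handed in; nothing more can be done
None
```

The sander is in low gear and the job is handed in, though the hand-in returned no verdict. The teeth dropped in by feel with no high force on knob or crank, the knob is pressed home (gear face about 181.5 mm), and the arm is clear; I didn't re-check the bystanders, but nothing suggested contact with them.

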